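# Latch the sensor case in the physics lab

## Robot

A 6-joint arm with a two-finger parallel gripper is mounted at the origin on the work surface. World frame = base frame: x ahead of the robot, y to its left, z up, the work surface at z = 0. Lengths are in m, angles in rad, forces in N, time in s.
With the tool pointing down it reaches from about 0.3 to 0.775 m from the base axis. Payload 14.6 kg.
Tool frame: the origin (TCP) lies midway between the tips of the shut fingers; the grasp point (between the pads) lies 19 mm behind it; z points along the fingers, y is the line along which they close (so a half turn about z gives the same grasp; the last joint's range is limited). The gripper opens to 85 mm and grips with 20 to 120 N. Pads are 22 mm wide; open, the fingers measure 114 mm over their backs; the gripper's body (76 mm by 85 mm) begins 54 mm behind the grasp point. The pads swing forward as they close: fully open they stand 13 mm farther back than shut.
Start: joints at [-1.256, 0.3, 1.521, -0, 1.321, -0.067], TCP at [0.205, -0.51, 0.231] pointing down, gripper open.
Joint ranges: [-3.03, 3.03], [-0.79, 2.21], [0.23, 2.52], [-1.04, 4.18], [0, 3.07], [-2.55, 2.55]. Speed limits (rad/s): [2.22, 2.22, 2.57, 3.14, 3.14, 3.14].

## Interface

Orientations are given as a rotation vector (axis times angle).
In Python, from workcell import move_to, move_linear, goto_joints, grip, sleep, solve_ik, camera, IKError, finish_job, read_time, read_joint_pos, read_dq, read_effort, read_position, read_tcp_rot, read_contact_force, read_torque, read_gripper_width, read_grip_force gives the robot as it stands. Calls block until the motion is done:
- move_to(position, orientation): joint-space move of the TCP to a pose.
- move_linear(position, ori=None, v=0.15, f_stop=None): straight line of the TCP; ori=None keeps the orientation; v is the mean speed in m/s. With f_stop (N) it stops when the force on the tool has changed by that much, and returns True; else False.
- goto_joints(angles): joint-space move.
- grip(opening, grasp_force=None): finger opening in m; grasp_force is the grip in N (None keeps the last); returns when the fingers have stopped.
- sleep(seconds).
- solve_ik(position, orientation): joint angles nearest the present ones, or None.
- camera(name): name is "scene" or "top"; returns a dict with "frame" (480x640x3 uint8, red, green, blue), "depth" (480x640 float32, m along the optical axis (not along the pixel's ray), 0 where there is no reading), "K" (3x3 intrinsics, pixels), "R" (3x3) and "t" (3): a world point X has camera coordinates R X + t. Camera axes: x right, y down, z forward; pixel columns grow to the right and rows downward; lengths in m; the calibration is good to about 2 mm. A picture is of the moment at which its call begins.
A pose or a line that the arm cannot do raises IKError and nothing moves.
- finish_job(): hands the job in; it is judged then, once.
Readings, each from a call of its own:
- read_time(): time.
- read_joint_pos(): joint angles.
- read_dq(): joint speeds.
- read_effort(): joint torques, N m.
- read_position(): TCP position.
- read_tcp_rot(): TCP orientation.
- read_contact_force(): force on the tool from outside, world axes, zero at the start.
- read_torque(): the same for the moment, N m.
- read_gripper_width(): finger opening in m.
- read_grip_force(): force on a finger pad.
Only numpy, scipy, OpenCV 4.12 (cv2) and the standard library are available. Lean on these libraries where they do the work, as an engineer would, in place of code of your own. Each camera call takes 0.05 s, during which the arm holds its last target. There are 200 camera calls.

## Task

The dark blue sensor case on the bench stands ajar: take the yellow tab, bring the latch's wire loop over the keeper on the lid and down behind its lip, then push the red lever over until it lies fully flat past centre so that the lid is drawn shut and stays so. Press it home with the fingertips for about a second at some 16 N (a firm thumb, never under 10) to seat the gasket, but never put more than 25 N on the lever nor ram the loop down on the lid or keeper (30 N at most), and leave everything else on the bench and on the case undisturbed.

Things in the scene. Friction and masses are not known exactly. Their poses are not given: they have to be found in the camera images.
- case: the case, fixed, dark blue with aluminium edges, 155 deep x 300 wide x 150 high (mm). Origin on the bench under the seam between the two halves; z up, y along the seam. +x points from the seam to the fixed base half (95 deep, carries the lever), -x to the hinged lid half (60 deep, on the robot's side). Latch middle plane is y = 0; top face 150 above the bench.
- lid (a joint): lid half, hinged at its lower edge along the seam (axis 6 above the bench). 0 = shut; rests ajar at 0.033 rad (5 mm gap at the top) on a gasket spring that pulls with about 32 N at the keeper when drawn shut. Fully latched it reads about 0.006 to 0.009.
- keeper (a point): on the lid's top face, in the middle of the latch: foot of the catching face of the steel keeper; point axes are those of the lid (as the case's, leaning with it). From the face (15 from the seam towards -x) the lip overhangs 5 further towards -x, 20 wide, its underside 9 and its top 12.5 above the lid's top. The loop's bar must lie on the -x side of the face, under the lip, then be drawn to +x against the face.
- lever (a joint): latch lever. 0 = flat on the base half pointing +x (against its stop); grows as it rises, towards the keeper, to 1.75 rad. Its hinge rubs (0.08 N m), so it stays where it is left. Dead centre lies at about 0.12 rad. Starts part open (0.75 to 1.05).
- pivot (a point): point on the lever's hinge axis (parallel to the case's y), 30 from the seam towards +x and 8 above the top face.
- paddle_end (a point): middle of the free end of the lever's red handle plate (26 wide, 4 thick, from 24 to 58 out from the lever's hinge axis). Site axes: x along the lever to its free end, z normal to it (up when flat). Flat, the plate's upper face is 10 above the case's top. With the loop hooked it takes about 4 to 7 N near its end to push over.
- loop (a joint): angle of the loop on the lever: 0 when folded back along a flat lever towards the keeper; loop's angle above the horizontal = joint loop minus joint lever. Its hinge lies on the lever 16 from the lever's hinge axis (1 below its mid-plane), so pulling the loop towards -x with 5 to 8 N raises the lever. It rubs a little: it stays where it is left when nearly upright (it starts so), but sinks under its own weight when lowered. Range -0.4 to 3.0.
- bar (a point): middle of the loop's end bar, steel, 6 diameter, 33 long along y, 64.2 from the loop's hinge; side wires run from its ends. Site axes: x from the bar back to the loop's hinge, y along the bar.
- tab (a point): middle of the yellow pull tab on the bar: plate 14 wide along y, 5 thick, running 26 out from the bar, bent up 0.9 rad from the loop's plane; this point is 14 from the bar's axis. Grip it across its 14 mm width, fingers closing along the case's y; it can swivel between the pads.
- weight_small: 100 g brass weight, 26 diameter, 34 high, standing on the base half of the case; bystander. Origin centre of its underside.
- weight_big: 300 g brass weight, 38 diameter, 50 high, on the bench; bystander. Origin centre of its underside.
- glider: yellow air-track glider, 130 long, 71 high, on the bench; bystander. Origin under its middle.
- meter: yellow multimeter, 75 x 140 x 37, on the bench; bystander. Origin under its middle.
- boss: black clamp boss, 110 x 55 x 30, on the bench; bystander. Origin under its middle.
- gate: green fork-shaped light gate, 70 x 50 x 90 high, on the bench; bystander. Origin under its middle.
- rod: steel rod, 12 diameter, 160 long, lying on the bench; bystander. Origin at the middle of its underside.

How it is judged:
On the way, in this order (a step that is already met when the one before it is completed fails the run):
1. the loop's bar lies behind the keeper's lip and below its top, with the lever still raised (x of bar in the frame of keeper between -0.018 and -0.001 m and z of bar in the frame of keeper below 0.0085 m and value of joint lever above 0.6 rad), for 0.2 s.
2. the lever is pressed home: flat, under the fingers with at least 10 N (value of joint lever below 0.035 rad and contact force between the fingers and lever_c0 above 10 N), for 0.2 s.
At the end, for the whole second after the job is handed in: The lever is flat within 0.035 rad (2 mm at its end) and at rest, the loop's bar is under the keeper's lip within 6 mm of its face and less than 8.5 mm above the lid's top, the lid is drawn shut to below 0.015 rad (2 mm gap) (value of joint lever below 0.035 rad and value of joint lid below 0.015 rad and x of bar in the frame of keeper between -0.006 and -0.001 m and z of bar in the frame of keeper below 0.0085 m and velocity of joint lever between -0.05 and 0.05 rad/s); the robot touches nothing.
It fails at once if the loop's bar is forced onto the lid or the keeper with more than 30 N while it is being hooked (contact force between loop_c0 and lid above 30 N and value of joint lever above 1 rad).
It fails at once if the lever's handle is pressed with more than 25 N (contact force between any of the fingers, the arm and lever_c0 above 25 N).
It fails at once if a bystander is disturbed by more than 25 mm or the weight on the case is tipped (distance of any of weight_small, weight_big, glider, meter, boss, gate, rod from where it was at the start of the episode above 0.025 m or angle between weight_small's own z axis and vertical above 0.5 rad).
It also fails if it takes over 70 s, if anything falls off the work surface, if the arm or the gripper's body presses on something with over 40 N, if the wrist force passes 120 N, or if a joint passes its speed limit or range.

## Working session

There is one attempt and no reset: what is moved stays moved. The work goes in short steps, each a Python script; the robot and the scene stay as the last script left them, time stands still between calls to the robot, and variables do not carry over. Pictures are saved under pics/ and viewed, at most 13 in all, crops included, and the job is handed in when it is done.

```bash
mkdir -p pics; ls; cat > h.py <<'E'
import numpy as np, cv2
from workcell import *
def snap(n):
    c=camera(n); np.savez(f'pics/{n}.npz',**c); return c
def pts(c):
    d=c['depth']; v,u=np.mgrid[:480,:640]; K=c['K']
    X=np.stack([(u-K[0,2])/K[0,0]*d,(v-K[1,2])/K[1,1]*d,d],-1)
    return (X-c['t'])@c['R']
E
python3 - <<'E'
from h import *
for n in('scene','top'):
    c=snap(n); cv2.imwrite(f'pics/{n}0.png',c['frame'][...,::-1]); print(n,c['K'][0,0],-c['R'].T@c['t'],(c['depth']>0).mean())
print(read_time())
E
```

```text
pics
scene 569.5011287960224 [ 1.1520322  -0.04221668  0.87652022] 0.9959635416666667
top 433.37677826563817 [0.43790752 0.03910589 0.95625087] 0.9958984375
0.1
```

View pics/scene0.png

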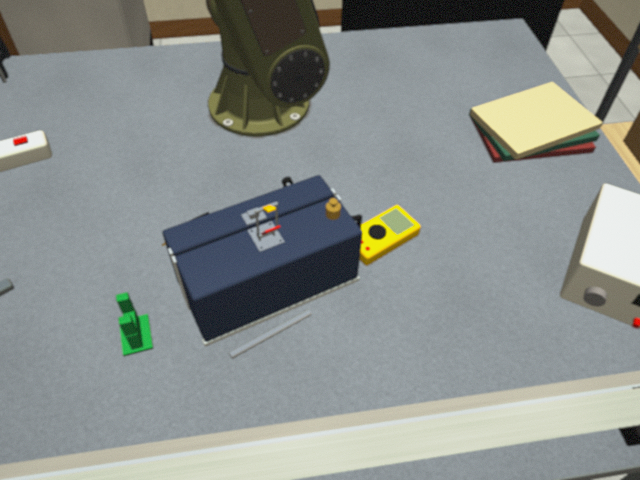

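View pics/top0.png

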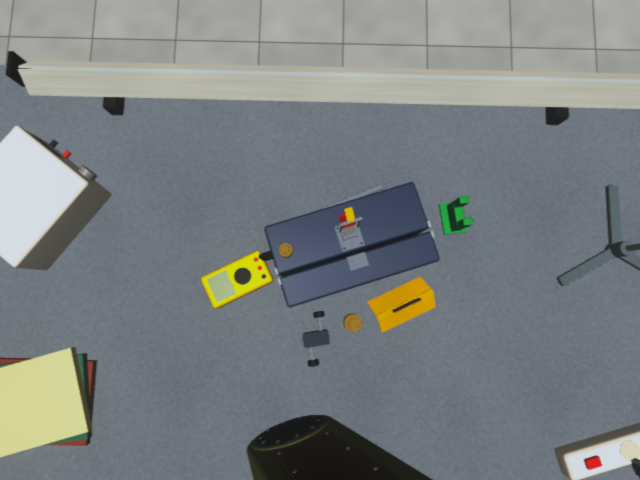

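The scene view is from the far side. The case spans (165,240)-(360,230), with the yellow tab at (268,208), the red lever at (270,230) and the small weight at (333,208). In the top view, the case corners are about (265,227), (415,182), (439,260) and (289,306), the loop and lever are near (347,220), and the small weight is at (286,250).

```bash
cat > m.py <<'E'
from h import *
T=dict(np.load('pics/top.npz')); S=dict(np.load('pics/scene.npz'))
P=pts(T); f=T['frame'].astype(int); hsv=cv2.cvtColor(T['frame'],cv2.COLOR_RGB2HSV)
m=((P[...,2]>.135)&(P[...,2]<.165)); m[:170]=0;m[320:]=0;m[:,:240]=0;m[:,450:]=0
q=P[m]; print('z top',np.median(q[:,2]))
r=cv2.minAreaRect((q[:,:2]*1000).astype(np.float32)); print(r, cv2.boxPoints(r))
def blob(c,lo,hi,box):
    h=cv2.cvtColor(c['frame'],cv2.COLOR_RGB2HSV); k=cv2.inRange(h,lo,hi); b=np.zeros_like(k); x0,y0,x1,y1=box; b[y0:y1,x0:x1]=k[y0:y1,x0:x1]
    Q=pts(c)[b>0]; v,u=np.nonzero(b); print(len(u),(u.min(),u.max(),v.min(),v.max()),(u.mean(),v.mean()),np.median(Q,0).round(4),Q.min(0).round(4),Q.max(0).round(4)); return u.mean(),v.mean()
for n,c,bx in(('top',T,(325,195,375,240)),('scene',S,(245,190,295,250))):
    for col,lo,hi in(('yel',(20,150,120),(35,255,255)),('red',(0,150,100),(8,255,255))):
        print(n,col); blob(c,lo,hi,bx)
a=cv2.resize(T['frame'][175:315,255:445],None,fx=4,fy=4,interpolation=2)
b=cv2.resize(S['frame'][180:270,220:345],None,fx=6,fy=6,interpolation=2)
cv2.imwrite('pics/tz.png',a[...,::-1]); cv2.imwrite('pics/sz.png',b[...,::-1])
E
python3 m.py
```

```text
z top 0.14907399860987416
((532.7824096679688, -29.85394287109375), (159.59718322753906, 309.0632629394531), 18.56964111328125) [[ 407.92664    91.219925]
 [ 506.35     -201.75267 ]
 [ 657.6382   -150.92781 ]
 [ 559.21484   142.04478 ]]
top yel
117 (np.int64(344), np.int64(354), np.int64(207), np.int64(221)) (np.float64(349.2478632478632), np.float64(213.98290598290598)) [ 0.571  -0.0196  0.2438] [ 0.4379 -0.0368  0.147 ] [0.6003 0.0391 0.9563]
top red
52 (np.int64(341), np.int64(353), np.int64(214), np.int64(227)) (np.float64(344.5769230769231), np.float64(220.51923076923077)) [ 0.5688 -0.0139  0.1958] [ 0.4379 -0.0318  0.1783] [0.5778 0.0391 0.9563]
scene yel
62 (np.int64(263), np.int64(275), np.int64(205), np.int64(211)) (np.float64(269.0967741935484), np.float64(208.1451612903226)) [ 0.5775 -0.02    0.2469] [ 0.5613 -0.0284  0.2369] [ 0.5837 -0.0108  0.2519]
scene red
30 (np.int64(266), np.int64(278), np.int64(226), np.int64(232)) (np.float64(272.0), np.float64(229.03333333333333)) [ 0.581  -0.0182  0.2036] [ 0.5762 -0.0278  0.1959] [ 0.5864 -0.0082  0.2061]
```

View pics/tz.png

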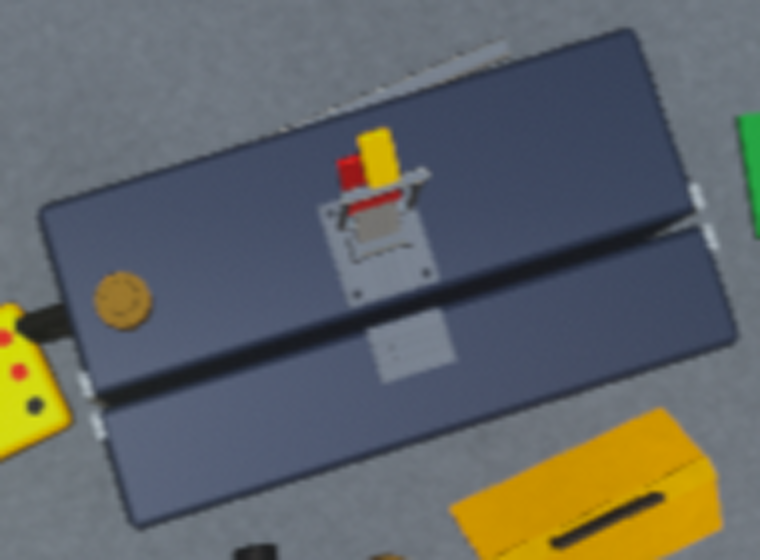

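View pics/sz.png

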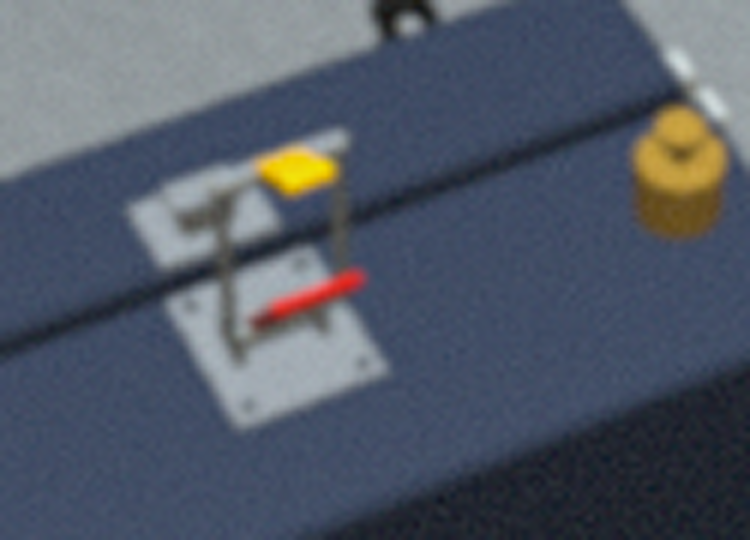

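The zooms show the loop upright with its grey bar at crop (340,205)-(428,174) in the top view. The tab leans to +x, the red plate sits under it, and the keeper plate is on the lid near (410,345). I'll refine the case frame from silhouette edges and triangulate the tab.

```bash
cat > m2.py <<'E'
from h import *
def ray(c,u,v):
    d=c['R'].T@np.linalg.solve(c['K'],[u,v,1.]); return -c['R'].T@c['t'],d
def onz(c,u,v,z):
    o,d=ray(c,u,v); return o+d*(z-o[2])/d[2]
def tri(A,a,B,b):
    o1,d1=ray(A,*a);o2,d2=ray(B,*b)
    s=np.linalg.lstsq(np.c_[d1,-d2],o2-o1,rcond=None)[0]
    p,q=o1+s[0]*d1,o2+s[1]*d2; return (p+q)/2,np.linalg.norm(p-q)
def cen(c,lo,hi,box):
    k=cv2.inRange(cv2.cvtColor(c['frame'],cv2.COLOR_RGB2HSV),lo,hi); x0,y0,x1,y1=box; v,u=np.nonzero(k[y0:y1,x0:x1]); return u.mean()+x0,v.mean()+y0
YEL=((20,150,120),(35,255,255))
if __name__=='__main__':
    T=dict(np.load('pics/top.npz')); S=dict(np.load('pics/scene.npz'))
    h=cv2.cvtColor(T['frame'],cv2.COLOR_RGB2HSV)
    P=pts(T); m=((abs(P[...,2]-.15)<.02)).astype(np.uint8)*255; m[:170]=0;m[320:]=0;m[:,:240]=0;m[:,450:]=0
    m=cv2.morphologyEx(m,cv2.MORPH_CLOSE,np.ones((9,9)))
    m=cv2.morphologyEx(m,cv2.MORPH_OPEN,np.ones((9,9)))
    ct=max(cv2.findContours(m,0,1)[0],key=cv2.contourArea)[:,0]
    W=np.array([onz(T,u,v,.15)[:2] for u,v in ct])
    r=cv2.minAreaRect((W*1000).astype(np.float32)); print(r)
    c0=np.array(r[0])/1000; a=np.radians(18.57)
    for _ in range(3):
        ex=np.array([np.cos(a),np.sin(a)]); ey=np.array([-ex[1],ex[0]]); q=np.c_[(W-c0)@ex,(W-c0)@ey]*1000
        f=q[(q[:,0]>65)&(abs(q[:,1])<130)]; n=q[(q[:,0]<-65)&(abs(q[:,1])<130)]
        s=np.polyfit(f[:,1],f[:,0],1)[0]; s2=np.polyfit(n[:,1],n[:,0],1)[0]; a-=np.arctan((s+s2)/2)
    R=q[(q[:,1]<-140)&(abs(q[:,0])<50)]; L=q[(q[:,1]>140)&(abs(q[:,0])<50)]
    xf,xn,yl,yr=[np.median(t) for t in(f[:,0],n[:,0],L[:,1],R[:,1])]
    print('yaw',np.degrees(a),s,s2,'edges',xf,xn,yl,yr)
    # pixel pitch ~1.9mm: contour pixels centre lie half a pixel inside
    ox=(xf+xn)/2-15; oy=(yl+yr)/2; O=c0+(ox*ex+oy*ey)/1000; print('origin',O)
    np.savez('case.npz',O=O,a=a)
    C=lambda p:(np.r_[(p[:2]-O)@ex,(p[:2]-O)@ey,p[2]-.15]*1000).round(1)
    print('tab',*[(C(p),e) for p,e in[tri(T,cen(T,*YEL,(325,195,375,240)),S,cen(S,*YEL,(245,190,295,250)))]])
    for n,u,v in(('bar L',340.5,225.5),('bar R',362,218.5),('plate corners',255+318/4,175+207/4),('',255+438/4,175+283/4),('keeperplate',255+366/4,175+325/4),('',255+457/4,175+360/4)): print(n,C(onz(T,u,v,.235 if 'bar' in n else .15)))
    for n,a_,b_ in(('bar R/',(362,218.5),(220+230/6,180+185/6)),('bar L/',(340,226),(220+345/6,180+140/6))):
        p,e=tri(T,a_,S,b_); print(n,C(p),e)
    for col in [YEL,((0,150,100),(8,255,255))]:
        k=cv2.inRange(cv2.cvtColor(S['frame'],cv2.COLOR_RGB2HSV),*col); k[:190]=0;k[250:]=0;k[:,:245]=0;k[:,295:]=0
        Q=pts(S)[k>0]; print('scene',np.percentile([C(p) for p in Q],[5,50,95],axis=0))
    print(read_tcp_rot())
E
python3 m2.py
```

```text
((532.1776123046875, -29.864288330078125), (158.139404296875, 307.25872802734375), 18.53645133972168)
yaw 18.501029699307818 0.0007107218937080752 -0.0007107211914210715 edges 77.9997513044803 -78.20499491526644 148.3711143791827 -149.94608590689168
origin [ 0.51810541 -0.03540346]
tab (array([55.3, -1.9, 91.1]), np.float64(0.0005067485154505903))
bar L [41.7 17.1 85. ]
bar R [ 42.4 -21.2  85. ]
plate corners [53.9 19.2  0. ]
 [  3.  -23.6   0. ]
keeperplate [-5.8 14.6  0. ]
 [-33.8 -20.9   0. ]
bar R/ [ 44.1 -18.6  82.5] 0.006538967550339643
bar L/ [41.9 17.6 79.3] 0.00031890388330589023
scene [[ 47.82   -8.7    88.81 ]
 [ 61.05   -3.6    96.85 ]
 [ 66.49    2.79  100.875]]
scene [[ 63.59  -13.095  51.59 ]
 [ 65.05   -4.05   53.65 ]
 [ 66.6     5.93   55.3  ]]
[-3.08355664e+00 -5.95914025e-01  1.85660178e-04]
```

```bash
cat >> h.py <<'E'
from scipy.spatial.transform import Rotation as Ro
_c=np.load('case.npz'); O=_c['O']; a=float(_c['a']); ex=np.array([np.cos(a),np.sin(a)]); ey=np.array([-ex[1],ex[0]])
YL=-2.
def w(x,z,y=YL): return np.r_[O+(x*ex+y*ey)/1000,.15+z/1000]   # case mm (z above top) -> world
def C(p): p=np.asarray(p); return (np.r_[(p[:2]-O)@ex,(p[:2]-O)@ey,p[2]-.15]*1000).round(1)
ORI=(Ro.from_euler('z',a)*Ro.from_matrix(np.diag([1.,-1,-1]))).as_rotvec()
u=lambda t:np.array([-np.cos(t),np.sin(t)])
def hinge(L): return np.array([30+16*np.cos(L)+np.sin(L),8+16*np.sin(L)-np.cos(L)])
def held(L,t,r=20): return hinge(L)+64.2*u(t)+r*u(t+.9)
def st(): print('t',round(read_time(),1),'tcp',C(read_position()),'F',read_contact_force().round(1),'w',round(read_gripper_width(),4),'g',read_grip_force())
E
python3 - <<'E'
from h import *
H=held(.9,1.59); print(H,'hinge',hinge(.9))
for o in(ORI,):
    q=solve_ik(w(H[0],150),o); print(q)
p=read_position(); move_linear(np.r_[p[:2],.36],v=.2)
move_to(w(H[0],160),ORI); grip(.04,30); st()
S=snap('scene');T=snap('top')
move_linear(w(H[0],H[1]-9),v=.08,f_stop=6); st()
S=snap('scene');cv2.imwrite('pics/s1.png',cv2.resize(S['frame'][140:260,190:350],None,fx=5,fy=5,interpolation=2)[...,::-1])
E
```

```text
[57.86426519 96.22885354] hinge [40.7290864  19.91162059]
[-0.09681871  0.31288855  1.34575737  0.          1.48294674  1.15107374]
t 3.6 tcp [ 57.9  -2.1 160. ] F [-0.2  0.1  0.8] w 0.0401 g 0.0
t 4.8 tcp [58.1 -2.1 87.8] F [-0.6  0.1 -0.1] w 0.04 g 0.0
```

View pics/s1.png

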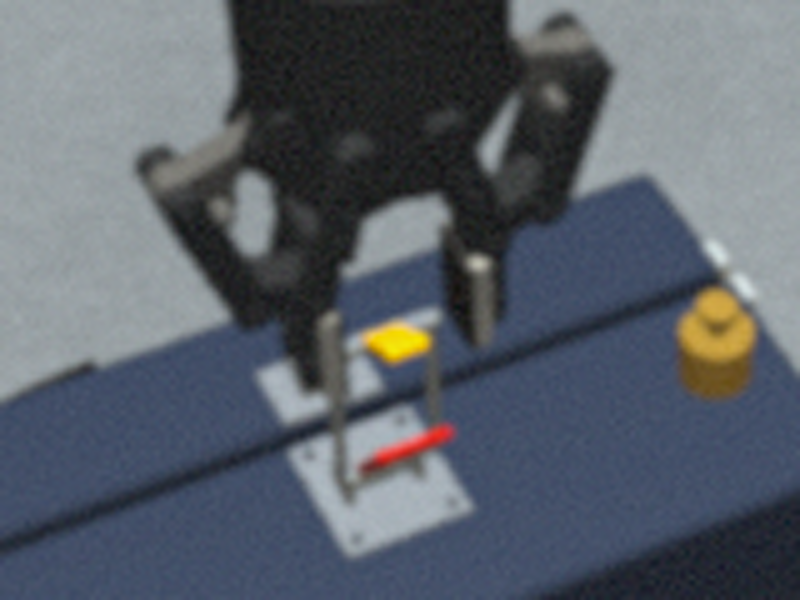

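The tab at (397,342) sits between the fingertips at (330,370) and (480,330), with the bar clear below. I'll grip it now.

```bash
python3 - <<'E'
from h import *
grip(.0,30); st()
S=snap('scene');cv2.imwrite('pics/s2.png',cv2.resize(S['frame'][140:260,190:350],None,fx=5,fy=5,interpolation=2)[...,::-1])
E
```

```text
t 5.2 tcp [58.  -1.9 87.6] F [0.  1.2 3.5] w 0.0126 g 30.279519259929657
```

View pics/s2.png

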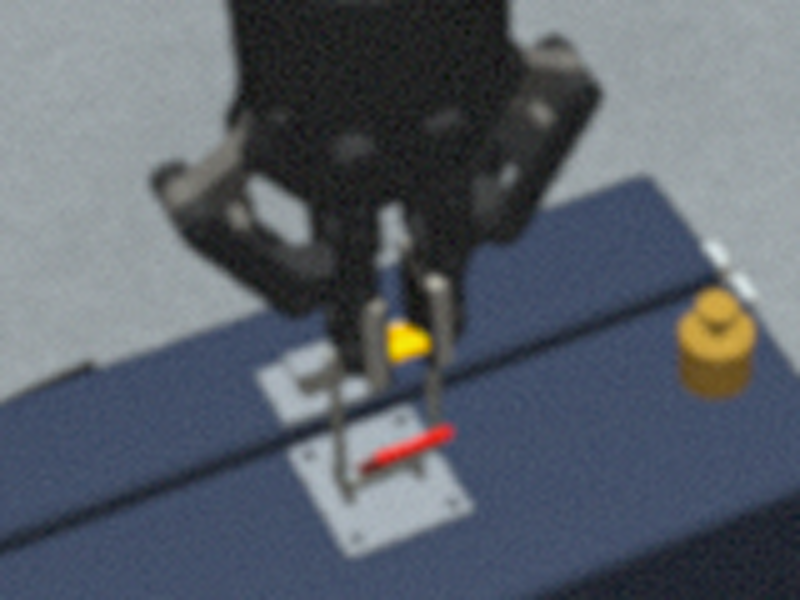

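The tab is held between the pads at (375-440,340), and the lever is unmoved. Next I'll swing the loop over, up to just short of lowering it.

```bash
python3 - <<'E'
from h import *
grip(0,40)
off=C(read_position())[[0,2]]-held(.9,1.59)
L=np.r_[np.linspace(.9,1.2,9)[1:],np.linspace(1.2,1.68,5)[1:]]
t=np.r_[np.linspace(1.59,.4,9)[1:],np.linspace(.4,.3,5)[1:]]
for l,th in zip(L,t):
    p=held(l,th)+off; F0=read_contact_force()
    hit=move_linear(w(p[0],p[1]),v=.05,f_stop=25)
    print(round(l,2),round(th,2),C(read_position()),read_contact_force().round(1),hit)
    if hit: break
st()
S=snap('scene');snap('top');cv2.imwrite('pics/s3.png',cv2.resize(S['frame'][140:260,190:350],None,fx=5,fy=5,interpolation=2)[...,::-1])
E
```

```text
0.94 1.44 [46.1 -2.  89.5] [ 2.7  1.8 -1.8] False
0.98 1.29 [33.9 -2.  89.8] [ 2.1  1.7 -4.6] False
1.01 1.14 [21.9 -2.  88.6] [ 2.5  2.1 -4.2] False
1.05 1.0 [10.4 -2.  85.7] [ 2.5  2.1 -2.6] False
1.09 0.85 [-0.7 -2.1 81. ] [1.4 1.7 0.6] False
1.12 0.7 [-10.8  -2.1  74.8] [0.1 2.1 3.3] False
1.16 0.55 [-19.9  -2.   67.1] [-1.4  1.2  4.8] False
1.2 0.4 [-27.7  -2.   58.2] [-2.6  0.8  4.1] False
1.32 0.38 [-30.4  -1.9  57. ] [ 2.3  0.8 -2. ] False
1.44 0.35 [-33.3  -1.9  55.9] [ 3.6  2.  -4.5] False
1.56 0.32 [-36.2  -2.   54.7] [ 3.6  2.  -3.3] False
1.68 0.3 [-39.4  -2.1  53.2] [-0.3 -0.2 -0.6] False
t 9.6 tcp [-39.4  -2.1  53.2] F [-0.3 -0.2 -0.6] w -0.0001 g 0.23603069043019786
```

View pics/s3.png

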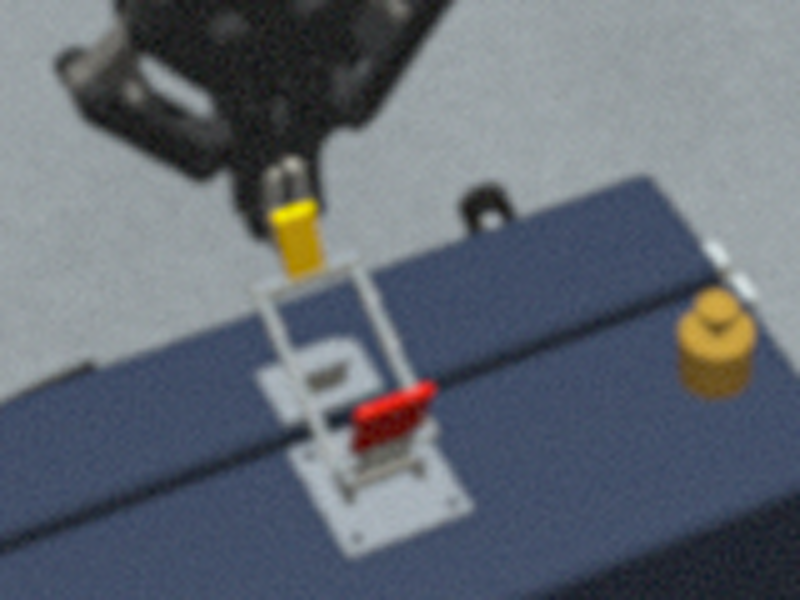

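The tab slipped out of the pads at the last step. It now stands upright at (297,240), with the bar at (310,280) above the keeper and the lever raised at (395,410). I'll back off and measure the tab again from both views.

```bash
cat > m3.py <<'E'
from h import *
from m2 import tri,ray
def col(c,lo,hi,near,rad):
    k=cv2.inRange(cv2.cvtColor(c['frame'],cv2.COLOR_RGB2HSV),lo,hi)
    q=c['R']@near+c['t']; p=c['K']@(q/q[2]); b=np.zeros_like(k); cv2.circle(b,(int(p[0]),int(p[1])),rad,255,-1); k&=b
    v,uu=np.nonzero(k); return k,(uu,v)
def plane(c,uu,v):  # intersect pixel rays with latch plane y=YL -> case x,z
    r=[]
    for x,y in zip(uu,v):
        o,d=ray(c,x,y); n=np.r_[ey,0]; s=((O+YL/1000*ey)@ey-o@n)/(d@n); r.append(C(o+s*d))
    return np.array(r)
def report(near,rad=22):
  S=snap('scene');T=snap('top')
  for nm,lo,hi in(('yel',(18,130,70),(35,255,255)),('red',(0,140,70),(8,255,255))):
    M=[]
    for c in(T,S):
        k,(uu,v)=col(c,lo,hi,near[nm],rad)
        if len(uu)<5: print(nm,'few'); continue
        Q=np.array([C(p) for p in pts(c)[v,uu]]); Q=Q[abs(Q[:,2])<150]
        print(nm,len(uu),'depth pts 5/50/95',np.percentile(Q,[5,50,95],axis=0).round(1).tolist()); M.append((uu.mean(),v.mean()))
    if len(M)==2: p,e=tri(T,M[0],S,M[1]); print(nm,'tri',C(p),e)
  return S,T
E
python3 - <<'E'
from m3 import *
move_linear(w(-60,130),v=.15); grip(.04)
move_linear(w(-100,150),v=.15)
S,T=report({'yel':w(-35,50),'red':w(35,50)})
cv2.imwrite('pics/t4.png',cv2.resize(np.hstack([T['frame'][190:270,310:390],S['frame'][170:250,225:305]]),None,fx=5,fy=5,interpolation=2)[...,::-1]); st()
E
```

```text
yel 86 depth pts 5/50/95 [[-45.5, -11.9, 0.8], [-37.0, -1.7, 25.5], [-27.8, 4.3, 33.4]]
yel 119 depth pts 5/50/95 [[-44.8, -8.6, 16.2], [-35.1, -2.8, 23.9], [-26.9, 3.7, 32.1]]
yel tri [-37.   -2.4  22.1] 0.00010241786025763567
red 46 depth pts 5/50/95 [[38.1, -11.2, 33.7], [46.5, -1.6, 55.0], [50.4, 6.7, 62.6]]
red 94 depth pts 5/50/95 [[43.1, -13.8, 35.9], [50.6, -4.2, 57.2], [53.2, 6.4, 61.8]]
red tri [45.6 -2.4 48.1] 5.308853845358516e-05
t 11.3 tcp [-99.6  -2.  149.5] F [-0.3 -0.7 -0.5] w 0.0397 g 0.0
```

View pics/t4.png

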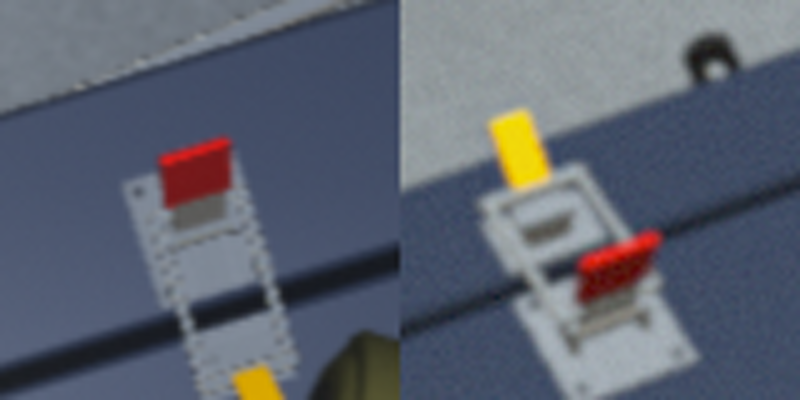

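The left half (top view) shows the red plate at (195,170) and the tab at (255,385). The right half (scene) shows the bar at (520,195), sunk onto the lip edge. The lever is at about 1.2 rad and the bar is near (-27,13). I'll regrip with the tool tilted along the tab so the pads overlap it fully.

```bash
cat >> h.py <<'E'
def tilt(deg): return (Ro.from_rotvec(np.r_[ey,0]*0+np.array([*ey,0])*-np.radians(deg))*Ro.from_rotvec(ORI)).as_rotvec()
E
python3 - <<'E'
from m3 import *
b=40; o=tilt(b); z=np.array([np.sin(np.radians(b)),-np.cos(np.radians(b))])
print(Ro.from_rotvec(o).as_matrix()[:,2], solve_ik(w(-35,20.7),o))
tip=np.array([-35,20.7]); s=tip-70*z
grip(.03,60)
move_to(w(*s,YL-.3),o); st()
print(move_linear(w(*tip,YL-.3),v=.06,f_stop=6)); st()
grip(0,60); st()
if read_gripper_width()>.008:
    for k in range(3):   # lift a bit, then pull to raise the lever, in small steps
        pass
    print(move_linear(w(*(tip+[-1,4]),YL-.3),v=.03,f_stop=20)); st()
S,T=report({'yel':w(-38,24),'red':w(45,50)})
cv2.imwrite('pics/s5.png',cv2.resize(S['frame'][140:260,190:350],None,fx=5,fy=5,interpolation=2)[...,::-1])
E
```

```text
[ 0.60956703  0.20397046 -0.76604444] [-0.38910012  0.00672456  2.16617905  0.86804067  0.582806    0.2084387 ]
t 12.3 tcp [-79.6  -2.5  75.1] F [0.4 0.1 0.4] w 0.03 g 0.0
False
t 13.7 tcp [-35.   -2.4  21. ] F [ 0.  -1.1 -0.2] w 0.0298 g 0.0
t 14.0 tcp [-35.1  -2.2  20.8] F [-5.5  0.   2.3] w 0.012 g 58.57364237308502
False
t 14.3 tcp [-35.9  -2.2  24.8] F [ 2.6  3.4 -1.7] w 0.0114 g 58.687931299209595
yel 70 depth pts 5/50/95 [[-46.3, -7.2, 20.8], [-37.5, -3.2, 31.8], [-28.8, 2.0, 38.6]]
yel 110 depth pts 5/50/95 [[-43.2, -8.9, 19.6], [-34.4, -1.9, 27.9], [-27.8, 3.5, 37.4]]
yel tri [-37.1  -2.7  26.2] 0.0020059714107484917
red 32 depth pts 5/50/95 [[36.6, -10.4, 36.9], [45.5, 0.5, 61.8], [47.2, 7.4, 64.5]]
red 110 depth pts 5/50/95 [[41.3, -13.9, 35.6], [46.7, -4.4, 52.5], [50.2, 5.3, 63.3]]
red tri [44.3 -2.4 48.7] 0.001986050650250566
```

View pics/s5.png

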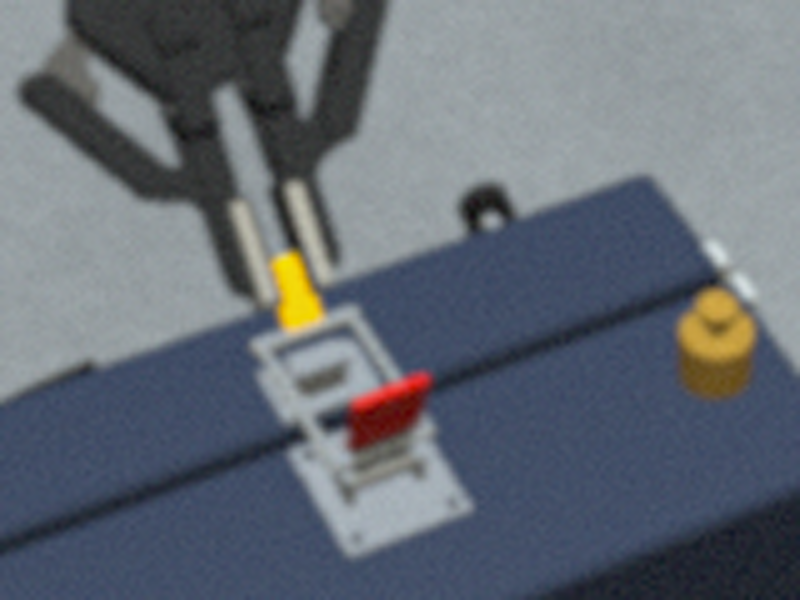

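The pads at (260-330,270) now hold the tab, the bar is lifted clear of the keeper, and the lever is at about 1.28 rad. I'll pull it back and then lower it under a force limit.

```bash
python3 - <<'E'
from m3 import *
p0=C(read_position()); base=held(1.28,-.08,16); off=p0[[0,2]]-base
for l,t,f in((1.42,-.08,20),(1.55,-.08,20),(1.66,-.08,20)):
    p=held(l,t,16)+off; print(l,move_linear(w(*p,p0[1]),v=.03,f_stop=f)); st()
for t in(-.16,-.24,-.30):
    p=held(1.66,t,16)+off; hit=move_linear(w(*p,p0[1]),v=.03,f_stop=12); print(t,hit); st()
    if hit: break
S,T=report({'yel':w(-45,18),'red':w(35,50)})
cv2.imwrite('pics/s6.png',cv2.resize(S['frame'][140:260,190:350],None,fx=5,fy=5,interpolation=2)[...,::-1])
E
```

```text
1.42 False
t 14.6 tcp [-38.2  -2.2  25.3] F [ 2.3  2.8 -1.8] w 0.0113 g 58.920639753341675
1.55 False
t 14.9 tcp [-40.3  -2.2  25.6] F [ 1.8  2.2 -2. ] w 0.0111 g 58.93667936325073
1.66 False
t 15.1 tcp [-42.   -2.2  25.6] F [ 2.6  2.7 -2.6] w 0.0115 g 58.909061551094055
-0.16 False
t 15.5 tcp [-42.3  -2.2  19.5] F [-0.9  2.1  0.8] w 0.0113 g 59.433993101119995
-0.24 False
t 15.8 tcp [-42.   -2.2  13.7] F [-2.8  1.5  3.1] w 0.011 g 59.92430627346039
-0.3 False
t 16.1 tcp [-41.6  -2.2   9.3] F [-4.4  1.4  3.1] w 0.0112 g 60.31229317188263
yel 82 depth pts 5/50/95 [[-52.1, -7.4, 8.1], [-41.8, -3.2, 15.5], [-32.3, 2.1, 25.0]]
yel 102 depth pts 5/50/95 [[-48.9, -8.5, 6.4], [-38.9, -2.4, 13.8], [-32.1, 3.1, 20.9]]
yel tri [-41.7  -2.8  12.6] 0.0014458310516697562
red 26 depth pts 5/50/95 [[24.7, -10.2, 63.5], [26.0, -0.4, 65.6], [27.6, 10.1, 67.6]]
red 182 depth pts 5/50/95 [[27.8, -13.7, 35.9], [29.8, -4.0, 51.0], [31.7, 6.3, 65.1]]
red tri [27.8 -2.7 48.3] 0.0007448056375013518
```

View pics/s6.png

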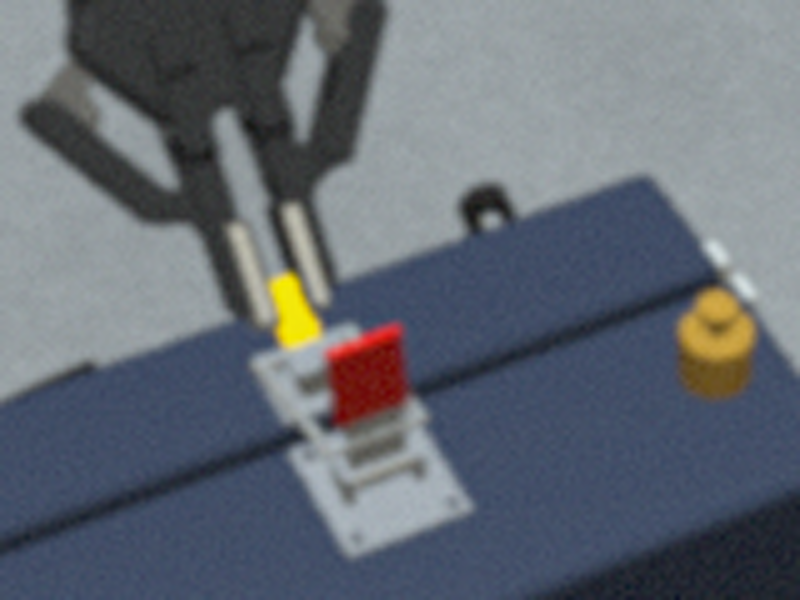

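The lever stands near 1.62 rad at (370,375). The loop is down flat and the tab's foot at (298,345) is at lid level behind the keeper. I'll tuck it under the lip, check, then release.

```bash
python3 - <<'E'
from m3 import *
p=C(read_position())
print(move_linear(w(p[0],p[2]-2,p[1]),v=.015,f_stop=7)); st()
p=C(read_position())
print(move_linear(w(p[0]+3.5,p[2],p[1]),v=.02,f_stop=8)); st()
sleep(.3)
grip(.03); st()
z=np.array([np.sin(np.radians(40)),-np.cos(np.radians(40))]); p=C(read_position())
move_linear(w(*(p[[0,2]]-60*z),p[1]),v=.1); move_linear(w(-90,110,p[1]),v=.2)
S,T=report({'yel':w(-40,14),'red':w(30,50)})
cv2.imwrite('pics/s7.png',cv2.resize(np.hstack([T['frame'][190:270,310:390],S['frame'][170:250,225:305]]),None,fx=5,fy=5,interpolation=2)[...,::-1])
E
```

```text
False
t 16.5 tcp [-41.6  -2.3   7.4] F [-3.4  0.4  3.7] w 0.011 g 60.4962944984436
False
t 16.8 tcp [-38.1  -2.3   7.4] F [-2.8  0.7  4.1] w 0.0112 g 60.45319318771362
t 17.4 tcp [-38.1  -2.4   7.3] F [ 0.8 -0.2 -0.8] w 0.03 g 0.0
yel 94 depth pts 5/50/95 [[-48.2, -9.6, -1.1], [-38.5, -1.9, 10.9], [-28.4, 4.3, 16.7]]
yel 100 depth pts 5/50/95 [[-46.9, -8.5, -2.5], [-38.7, -2.9, 11.0], [-30.3, 3.7, 16.6]]
yel tri [-38.7  -2.4  10.5] 0.0009397710065318647
red 27 depth pts 5/50/95 [[35.8, -11.5, 53.0], [38.7, -2.8, 64.0], [40.1, 7.6, 66.5]]
red 129 depth pts 5/50/95 [[37.2, -12.6, 36.1], [40.1, -2.7, 52.7], [42.2, 6.3, 64.6]]
red tri [40.  -3.5 52.1] 0.0009652850594717915
```

View pics/s7.png

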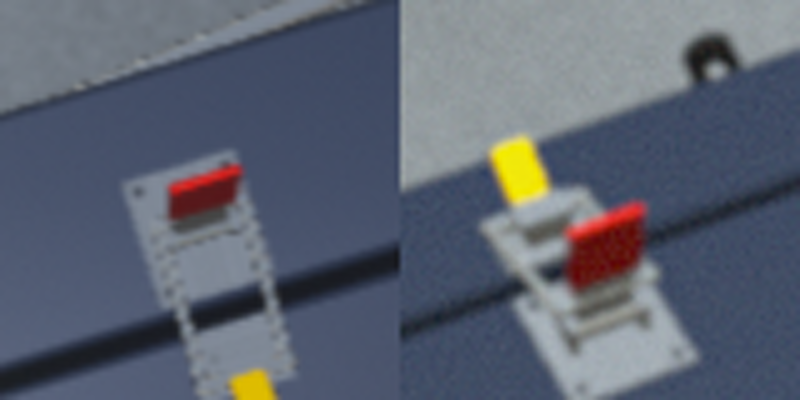

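The tab's end is at z about 17 and the bar at about (-27,3), hidden behind the keeper at (545,215), so it lies on the lid behind the lip. The lever is at about 1.38 rad. I'll push it over now.

```bash
cat > push.py <<'E'
from m3 import *
def pose(L,r=52,pen=0.):
    b=.45*L; n=np.array([-np.sin(L),np.cos(L)]); c=np.array([30,8])+r*np.array([np.cos(L),np.sin(L)])+(2-pen)*n
    tp=c-11*np.array([np.cos(b),np.sin(b)]); return w(*tp,YL-.5),tilt(np.degrees(b))
if __name__=='__main__':
    grip(0,60)
    p,o=pose(1.6,pen=-25); move_to(p+[0,0,.03],o); move_linear(p,v=.15); st()
    for L in np.r_[1.6:.14:-.1]:
        p,o=pose(L); hit=move_linear(p,o,v=.05,f_stop=18)
        print(round(L,2),C(read_position()),read_contact_force().round(1),hit)
        if hit: break
    S,T=report({'yel':w(-40,14),'red':w(70,15)},30)
    cv2.imwrite('pics/s8.png',cv2.resize(S['frame'][140:260,190:350],None,fx=5,fy=5,interpolation=2)[...,::-1]); st()
E
python3 push.py
```

```text
t 19.9 tcp [-7.2 -2.8 52.6] F [ 0.8 -0.3  1.2] w 0.0 g 0.0
1.6 [18.2 -2.3 52.5] [-0.4 -0.7 -0.3] False
1.5 [23.2 -2.4 53.3] [-0.  -0.7 -0.1] False
1.4 [28.  -2.3 53.1] [-0.7  0.4 -0.4] False
1.3 [32.7 -2.3 52.4] [-0.3  0.2 -0. ] False
1.2 [37.6 -2.3 51.4] [ 0.3 -0.1 -0.5] False
1.1 [42.2 -2.3 49.9] [-0.   0.5 -0.6] False
1.0 [46.5 -2.4 47.9] [ 0.4  0.2 -0.1] False
0.9 [50.6 -2.4 45.6] [-0.5 -0.6  0.9] False
0.8 [54.5 -2.4 42.8] [-0.7 -2.   2.5] False
0.7 [58.1 -2.4 39.6] [-1.  -0.9  3.5] False
0.6 [61.3 -2.4 36.1] [-0.1 -1.   2.4] False
0.5 [64.1 -2.4 32.3] [-0.7 -0.4  2. ] False
0.4 [66.4 -2.4 28.1] [ 0.8 -0.6  2.8] False
0.3 [68.2 -2.4 23.6] [0.2 0.3 2.1] False
0.2 [69.5 -2.4 18.9] [1.1 0.6 0.2] False
yel few
yel few
red few
red 101 depth pts 5/50/95 [[64.4, -14.7, 15.9], [79.7, -7.6, 19.5], [86.1, 6.0, 27.2]]
t 24.1 tcp [69.3 -2.4 19. ] F [-0.1  0.6  0.2] w -0.0002 g 0.0
```

View pics/s8.png

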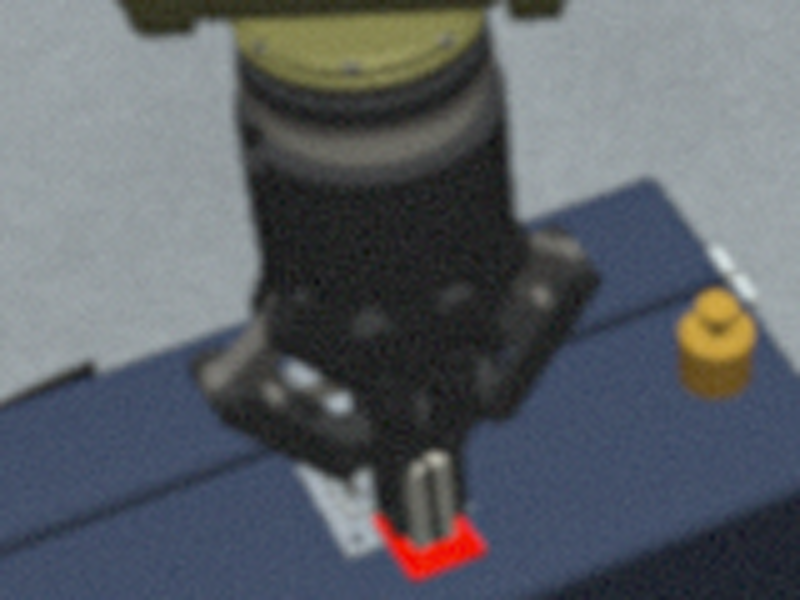

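The fingertips at (430,500) lie on the red plate, which is nearly flat at about 0.16 rad. Next I'll press it home with force feedback.

```bash
python3 - <<'E'
from push import *
p,o=pose(0.1); move_linear(p,o,v=.03,f_stop=12); st()
o=ORI; p,_=pose(0.,pen=-1); print(move_linear(p,o,v=.02,f_stop=9)); st()
F=lambda:np.mean([read_contact_force()[2] for _ in range(3)])
p=read_position(); i=0
print(move_linear(p-[0,0,.006],v=.006,f_stop=10)); st()
p=read_position()
t0=None
while i<60:
    i+=1; f=F()
    if f>13 and t0 is None: t0=read_time()
    if t0 and read_time()-t0>1.3: break
    d=np.clip((16-f)*.00003,-.0003,.0003)
    p=p-[0,0,d]; move_linear(p,v=.01)
    if i%4==0: print(round(read_time(),2),round(f,1),C(p)[2])
st()
move_linear(p+[0,0,.08],v=.08); move_to(w(-130,200),ORI)
S,T=report({'yel':w(-35,10),'red':w(70,10)},30); st()
cv2.imwrite('pics/s9.png',cv2.resize(np.hstack([T['frame'][190:270,310:390],S['frame'][170:250,225:305]]),None,fx=5,fy=5,interpolation=2)[...,::-1])
E
```

```text
t 24.5 tcp [70.5 -2.4 14.4] F [-0.5 -0.2  0.2] w 0.0001 g 0.0
False
t 24.8 tcp [71.  -2.5 10.9] F [1.7 0.1 0.3] w 0.0003 g 0.0
True
t 25.3 tcp [71.  -2.5 10. ] F [-1.6 -0.1  4.9] w -0.0001 g 2.660592868924141
26.27 9.8 9.0
27.27 13.7 8.6
28.27 15.3 8.5
t 28.3 tcp [71.1 -2.7  9.9] F [-6.8  0.6 15.4] w 0.0 g 7.686817295307264
yel 60 depth pts 5/50/95 [[-35.7, -7.8, 10.0], [-29.3, -1.6, 19.0], [-22.2, 4.3, 24.5]]
yel 88 depth pts 5/50/95 [[-35.1, -8.7, 3.8], [-27.6, -3.3, 17.0], [-21.3, 3.3, 23.9]]
yel tri [-29.1  -2.3  15.5] 0.0004715919700970917
red 202 depth pts 5/50/95 [[58.3, -12.4, 7.0], [71.8, -1.9, 9.5], [85.3, 8.7, 11.4]]
red 223 depth pts 5/50/95 [[59.8, -13.6, 7.1], [73.2, -3.3, 9.3], [87.0, 7.7, 11.2]]
red tri [71.9 -2.3  7.3] 0.0005379848793466279
t 30.4 tcp [-129.3   -2.1  199.1] F [-0.6  0.4 -0. ] w -0.0002 g 0.0
```

View pics/s9.png

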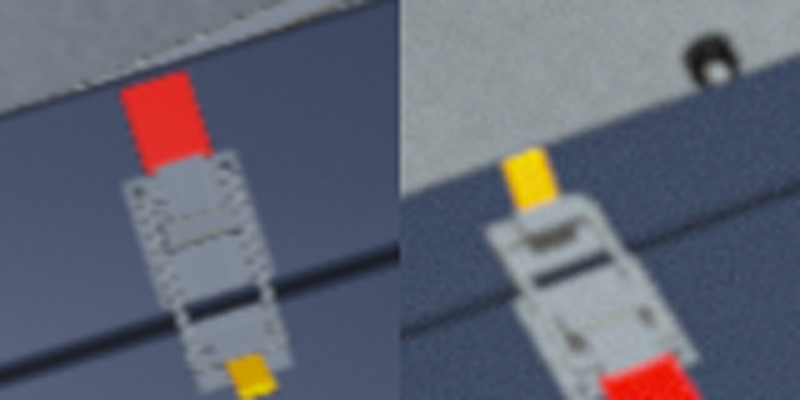

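The lever lies flat (plate at z about 9.5 along its whole length) and the bar is at about (-19.5,4.6), under the lip at (550,235). The seam gap has narrowed and the arm is clear, so I'm handing in.

```bash
python3 -c "
from workcell import *
print(finish_job())"
```

```text
the job is handed in; nothing more can be done
None
```

The case is latched and the job is handed in: the loop is behind the keeper's lip, the lever is flat past centre after about a second pressed at roughly 14–15 N, and the lid is drawn in. The tab slipped from the grip once on the way and was regripped, and I didn't re-measure the bystanders or get a verdict back.

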